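# Clamp a die-cast box in the bench fixture with the eccentric knob

### The job

Put the die-cast aluminium box lid-up into the clamping fixture, long side along the fence and pushed up against the fence and the side stop, and let it go. Then turn the eccentric knob clockwise until its lobe bears firmly on the box, with roughly 15 N - enough that the box cannot shift, but never forced, or it dents the casting. Leave it clamped and square against the stops, and leave everything else on the bench alone.

Things in the scene. Friction and masses are not known exactly. Their poses are not given: they have to be found in the camera images.
- box_centre (a point): Centre of the loose die-cast aluminium box: plain closed box, 50 mm along its x, 64 mm along its y, 30 mm high (z up), four lid screws on top, about 0.25 kg. This point is 15 mm above its underside. It stands lid up at one of three spots left of the fixture; a finned heat sink and a small transformer of like size stand at the other two.
- fixture: Clamping fixture fixed to the bench: aluminium plate 190 x 160 x 12 mm (x, y, z), origin at the centre of its underside, x roughly away from the robot. It carries a fence at the far side, a side stop at the right and, nearer the robot, an eccentric knob on an upright axis at x = -25 mm, y = 0. Nothing but the knob stands over 18 mm above the plate.
- seat (a point): Where the centre of the box belongs when seated (fixture x = 20, y = 0, 27 mm above the bench, axes as the fixture's), lid up, box x along fixture x either way round. True x depends on how the fence is set: up to 2.5 mm to either side; set down 5 mm nearer the knob it clears both whatever the setting. Above 12 mm over the plate nothing stands beside the box's two short ends (its y ends).
- stop_face (a point): Middle of the side stop's face that locates the box's right-hand short end: fixture x = 17.5, y = -32 mm; the face looks to fixture +y. The stop is a fixed steel block 34 mm along x, 16 mm along y (from the face to -y), 12 mm high over the plate.
- fence_slots (a point): Nominal middle of the fence's face (looks to fixture -x, at x = 45 mm). The fence is a steel bar 110 mm long (y), 16 mm wide, 12 mm high over the plate (screw heads 18 mm), square to x and fixed, but set in slots: its true face lies anywhere up to 2.5 mm before or behind this point, which is not measured - feel for it.
- knob_bar (a point): Centre of the knob's bar grip, on the knob's axis, 58 mm above the bench. The bar is black plastic, 42 mm long, 12 mm wide, 20 mm high (36 to 56 mm over the plate, all above the seated box's top); below it an 18 mm hub stands on the eccentric disc. The bar lies along this point's y axis; the lobe points to its -x.
- cam (a joint): Knob angle, 0 to 3 rad, growing clockwise from above; starts at 0 to 0.35. A 40 mm disc set 8 mm off the axis: lobe away from the box at 0, reach towards the box 20 - 8 cos(angle) mm. Meets a box on the fence at 1.25 to 1.9 rad. Free turning takes 0.06 N m; then about 0.03 N m more per newton left on the box when let go. 0.1 rad adds 10 to 15 N. Stays where left. 40 N dents the box.
- heat_sink: Bystander: loose finned aluminium heat sink 42 x 60 x 32 mm; origin at the centre of its underside.
- transformer: Bystander: loose small mains transformer 48 x 48 x 44 mm, steel core with wound coil; origin at the centre of its underside.
- spool: Bystander: solder spool standing on its flange, 60 mm diameter, 40 mm high; origin at the centre of its underside.
- meter: Bystander: multimeter lying on its back, 150 x 75 x 40 mm; origin at the centre of its underside.
- driver: Bystander: screwdriver 190 mm long, lying; origin under its middle.
- cleaner: Bystander: bottle 56 mm diameter, 130 mm high; origin at the centre of its underside.
- parts_tray: Bystander: divided small-parts tray 120 x 170 x 30 mm; origin at the centre of its underside.
- hex_key: Bystander: small hex key, 60 mm long and 5 mm thick, lying flat on the fixture's plate behind the knob, clear of the box's place; origin under the middle of its long leg.
Things that resemble listed ones, but are neither listed nor needed, are in the scene too. Leave any turquoise or yellow look-alike of the part that bears box_centre alone.

How it is judged:
By the outcome, as a careful person would: the job done as asked, in the order asked, and still so for the second after the job is handed in, with the robot touching nothing.
It also fails if it takes over 72 s, if anything falls off the work surface, if the arm or the gripper's body presses on something with over 40 N, if the wrist force passes 120 N, or if a joint passes its speed limit or range.

### The arm

A 7-joint arm with a two-finger parallel gripper is mounted at the origin on the work surface. World frame = base frame: x ahead of the robot, y to its left, z up, the work surface at z = 0. Lengths are in m, angles in rad, forces in N, time in s.
With the tool pointing down it reaches from about 0.4 to 0.85 m from the base axis. Payload 4.5 kg.
Tool frame: the origin (TCP) lies at the very end of the fingers, on their centre line; the grasp point (between the pads) lies 19 mm behind it; z points along the fingers, x is the direction in which the jaws open and shut, and the axes are right-handed (so a half turn about z gives the same grasp; the last joint's range is limited). The gripper opens to 88 mm and grips with 3 to 60 N. Pads are 18 mm wide; open, the fingers measure 123 mm over their backs; the gripper's body (75 mm by 187 mm) begins 45 mm behind the grasp point.
Start: joints at [-1.197, 0.689, -0.195, 1.565, 0.157, 0.902, -0.215], TCP at [0.208, 0.589, 0.239] pointing down, gripper open.
Joint ranges: [-3.01, 3.01], [-0.46, 2.08], [-1.47, 1.51], [0.13, 2.56], [-1, 4.14], [0.04, 2.09], [-2.66, 2.66]. Speed limits (rad/s): [2.57, 2.57, 3.14, 3.14, 3.14, 3.14, 3.14].

### API

Orientations are given as a unit quaternion [x, y, z, w].
In Python, from plant import * gives the robot as it stands.
- The arm moves only by the tool apply_moves, never from a script. Its argument "series" is a list of rows, each an object of numbers: "x", "y", "z": the shift along the tool's x, y, z in units of 80 cm (1.0 is 80 cm); "wx", "wy", "wz": the turn, a rotation vector about the tool's x, y, z in units of pi rad (1.0 is pi rad); "fingers": the opening, from -1 (shut) to 1 (fully open), so that 0 is half open. In form: [{"x": .., "y": .., "z": .., "wx": .., "wy": .., "wz": .., "fingers": ..}, ...]. A call has 1 to 8 rows; each row shifts and turns the pose as measured when the row begins, along the tool's axes as they then stand; what a row does not reach is not made up. A row lasts 1/8 s, in which the tool goes at most 62.5 mm and 10.7 degrees, less where a joint would pass 70% of its speed; a pose out of reach is approached as far as the arm can. A call with a number of a shift or a turn outside -1 to 1 is refused whole. A call with a gripper value outside its range is refused whole. The fingers move at their own pace and stop on an object; "force" is the grip in N (left out, the last holds). Time passes only in rows, so rows that do not move let the fingers close. It gives the time, the measured TCP pose, the force and the opening at its end, in the units of the state.
- get_state(): the state, without advancing time (a new reading comes with each control period).
- snapshot(name): name is "scene" or "top" or "wrist"; returns (picture, depth): 420x560x3 uint8, red, green, blue; 420x560 float32, m along the optical axis (not along the pixel's ray), 0 where there is no reading.
- camera_model(name): a dict with "camera_matrix" (3x3 intrinsics, pixels), "dist_coeffs" ([k1, k2, p1, p2, k3] as OpenCV has them; the pictures are not rectified), "world_from_camera" (4x4, takes a point from camera to world coordinates). Camera axes: x right, y up, looking along -z (the intrinsics and any distortion apply to the point x, -y, -z); pixel columns grow to the right and rows downward; lengths in m; the calibration is good to about 2 mm. A picture is of the moment at which its call begins: read the wrist's pose just before it. camera_model takes no time and is no camera call; for the wrist camera it gives the pose at the moment of the call.
- finish_job(): hands the job in, once; it reports no verdict.
The state is a dict: "clock": time; "q": joint angles; "qd": joint speeds; "joint_torque": joint torques, N m; "tool_pos": TCP position; "eef_rot": TCP orientation; "contact_force": force on the tool from outside, world axes, zero at the start; "moment": the same for the moment, N m; "opening": opening from 0.0 (shut) to 1.0 (fully open).
Only numpy, scipy, OpenCV 4.12 (cv2) and the standard library are available. Lean on these libraries where they do the work, as an engineer would, in place of code of your own. Each camera call takes 0.05 s, during which the arm holds its last target. There are 200 camera calls.

## Working session

There is one attempt and no reset: what is moved stays moved. The work goes in short steps, Python scripts to look and compute and a tool call to move; the robot and the scene stay as the last step left them, time stands still between calls to the robot, and variables do not carry over. Pictures are saved under pics/ and viewed, about 8 in all and at most 12, crops included, and the job is handed in when it is done.

Besides the shell and the picture viewer there is one more tool, called after ">>>" as name([rows], argument=value, ...), one row to a line, values as JSON. apply_moves: Moves the arm, as the interface text tells. Its arguments: {"type":"object","properties":{"series":{"type":"array","items":{"type":"object","properties":{"x":{"type":"number"},"y":{"type":"number"},"z":{"type":"number"},"wx":{"type":"number"},"wy":{"type":"number"},"wz":{"type":"number"},"fingers":{"type":"number"}}}},"force":{"type":"number"}},"required":["series"]}

```bash
mkdir -p pics; ls; python3 - <<'E'
from plant import *
import cv2,numpy as np
s=get_state();print(s)
for n in("scene","top"):
    p,d=snapshot(n);cv2.imwrite(f"pics/{n}0.png",cv2.resize(p[:,:,::-1],(800,600)) if n=="top" else p[:,:,::-1].copy());np.savez(f"{n}0.npz",p=p,d=d)
    m=camera_model(n);print(n,np.round(m["camera_matrix"],1).tolist(),m["dist_coeffs"],np.round(m["world_from_camera"],3).tolist())
E
```

```text
pics
{'clock': 0.0, 'q': array([-1.19721211,  0.69000925, -0.19451086,  1.56633808,  0.15728768,
        0.90248199, -0.21510655]), 'qd': array([-2.12309987e-04, -1.28129638e-03, -6.35969119e-04, -7.27279334e-04,
       -1.15865333e-04,  4.93963414e-05, -1.48362080e-04]), 'joint_torque': array([ 1.62984593e-04, -5.27556753e+01, -1.26672562e+00, -1.53428149e+01,
       -5.25827799e-02,  6.35184944e-03,  1.53027263e-04]), 'tool_pos': array([0.20813699, 0.58865736, 0.23789576]), 'eef_rot': array([ 8.16461658e-01,  5.77398916e-01, -7.17190932e-04,  5.81493952e-04]), 'contact_force': array([-0.70153303,  0.33404299,  0.15034825]), 'moment': array([ 0.02536361, -0.01795183,  0.04773898]), 'opening': 0.9989407231625412}
scene [[495.6, 0.0, 286.5], [0.0, 495.6, 210.5], [0.0, 0.0, 1.0]] [-0.09963535  0.          0.          0.          0.        ] [[-0.605, -0.675, 0.422, 1.19], [0.796, -0.519, 0.311, 0.483], [0.009, 0.524, 0.851, 1.371], [0.0, 0.0, 0.0, 1.0]]
top [[388.4, 0.0, 288.0], [0.0, 388.4, 208.8], [0.0, 0.0, 1.0]] [-0.03612313  0.          0.          0.          0.        ] [[-0.0, 0.999, -0.045, 0.481], [-1.0, -0.0, -0.0, 0.015], [-0.0, 0.045, 0.999, 1.047], [0.0, 0.0, 0.0, 1.0]]
```

View pics/top0.png

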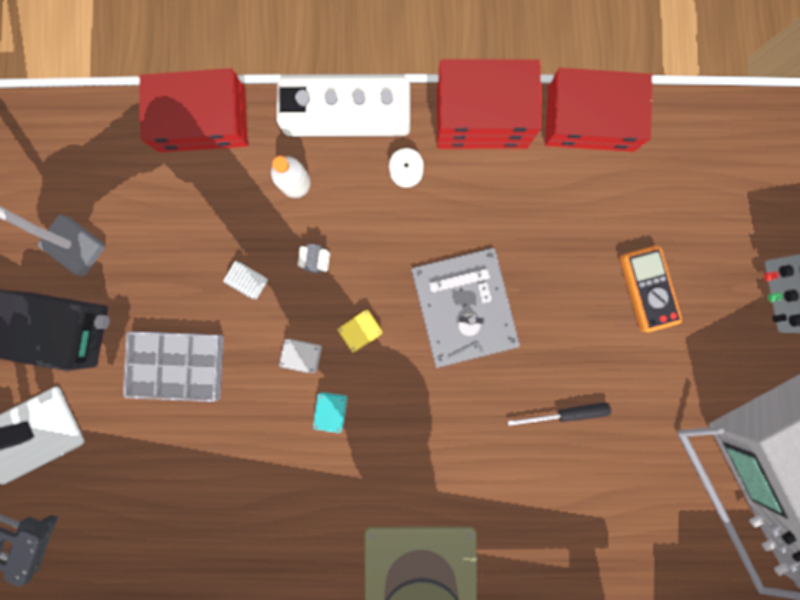

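View pics/scene0.png

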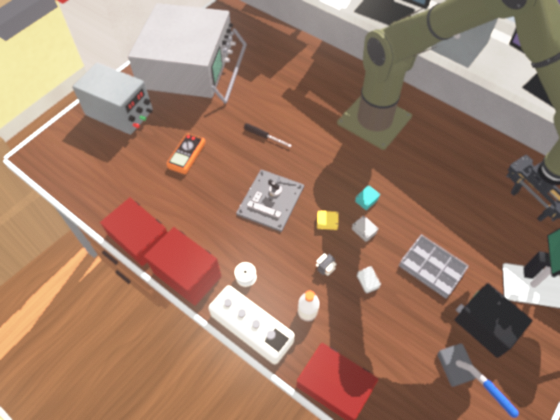

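The top view shows the grey box at (300,356) beside a yellow (360,331) and a turquoise (330,412) look-alike. The heat sink is at (245,280), the transformer at (314,258), and the fixture at (467,307) with its knob at (468,320). Next I'll measure with depth.

```bash
cat > h.py <<'E'
import numpy as np,cv2
from plant import *
def rays(m,uv):
    K=np.array(m["camera_matrix"]);D=np.array(m["dist_coeffs"],float)
    u=cv2.undistortPoints(np.asarray(uv,float).reshape(-1,1,2),K,D)[:,0]
    return np.c_[u[:,0],-u[:,1],-np.ones(len(u))]
def cloud(m,d):
    h,w=d.shape;v,u=np.mgrid[:h,:w]
    r=rays(m,np.c_[u.ravel(),v.ravel()])*d.reshape(-1,1)
    T=np.array(m["world_from_camera"]);return (r@T[:3,:3].T+T[:3,3]).reshape(h,w,3)
def at_z(m,uv,z):
    T=np.array(m["world_from_camera"]);r=rays(m,uv)@T[:3,:3].T
    return T[:3,3]+r*((z-T[2,3])/r[:,2])[:,None]
def yaw():
    from scipy.spatial.transform import Rotation as R
    s=get_state();M=R.from_quat(s["eef_rot"]).as_matrix();return s,M
E
python3 - <<'E'
from h import *
z=np.load("top0.npz");d=z["d"];p=z["p"];m=camera_model("top");c=cloud(m,d)
k=.7
def rect(c0,zlo,zhi,r):
    u,v=c0[0]*k,c0[1]*k
    s=np.s_[int(v-r):int(v+r),int(u-r):int(u+r)]
    q=c[s].reshape(-1,3);q=q[(q[:,2]>zlo)&(q[:,2]<zhi)]
    print(c0,len(q),"med",np.median(q,0).round(4),cv2.minAreaRect((q[:,:2]*1000).astype(np.float32)))
rect((300,356),.022,.04,22)
rect((245,280),.022,.04,22)
rect((314,258),.022,.06,22)
rect((360,331),.022,.06,20)
rect((467,307),.006,.018,60)
rect((468,320),.05,.08,25)
print("table",np.median(c[300:310,200:210].reshape(-1,3),0))
crop=p[165:265,270:380,::-1];cv2.imwrite("pics/fx.png",cv2.resize(crop,(770,700)[:2] if 0 else (660,600),interpolation=2))
E
```

```text
(300, 356) 476 med [0.4219 0.2202 0.0306] ((422.3280029296875, 220.8991241455078), (64.0727767944336, 50.491729736328125), 78.94000244140625)
(245, 280) 304 med [0.5632 0.3269 0.0301] ((562.9314575195312, 325.546630859375), (60.61662673950195, 42.324790954589844), 59.345069885253906)
(314, 258) 304 med [0.6014 0.1951 0.0422] ((601.98779296875, 196.74658203125), (48.44672775268555, 48.4035758972168), 82.09335327148438)
(360, 331) 470 med [0.4688 0.1101 0.0306] ((468.7541809082031, 110.30664825439453), (49.57996368408203, 63.636619567871094), 33.7345085144043)
(467, 307) 3639 med [ 0.5084 -0.0801  0.0125] ((504.7333984375, -94.22883605957031), (260.32806396484375, 338.7450866699219), 7.001951694488525)
(468, 320) 83 med [ 0.4868 -0.0896  0.0685] ((487.56103515625, -90.411376953125), (40.64214324951172, 12.387242317199707), 84.10394287109375)
table [0.2722311  0.2395081  0.00072981]
```

View pics/fx.png

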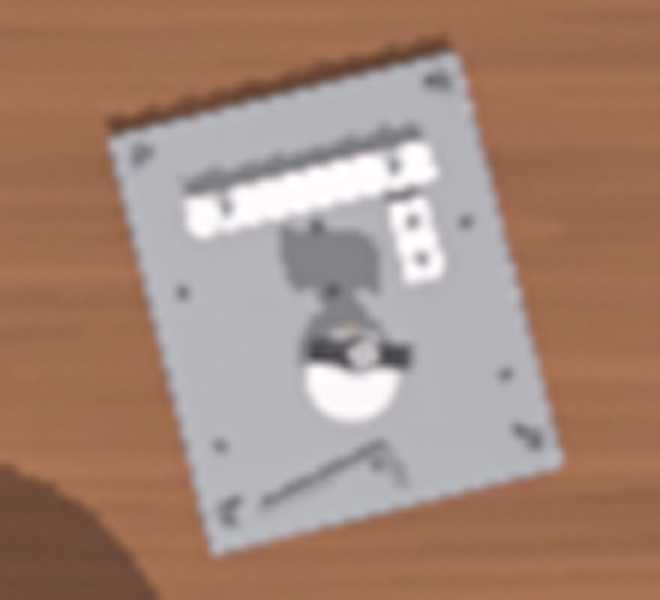

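The crop shows the plate corners at TL (108,135), TR (460,50), BR (563,465) and BL (213,555). The bar runs from (308,348) to (411,355), the side stop is at (415,240), and the fence runs from (185,215) to (437,160).

```bash
python3 - <<'E'
from h import *
m=camera_model("top")
uv=np.array([(108,135),(460,50),(563,465),(213,555)],float);uv=(uv+.5)/6-.5+[270,165]
P=at_z(m,uv,.012)
print(P.round(4), [np.linalg.norm(P[i]-P[(i+1)%4]).round(4) for i in range(4)])
mod=np.array([(95,80),(95,-80),(-95,-80),(-95,80)])/1000
A=mod;B=P[:,:2];a=A-A.mean(0);b=B-B.mean(0)
th=np.arctan2((a[:,0]*b[:,1]-a[:,1]*b[:,0]).sum(),(a*b).sum());c=B.mean(0)
print("fixture",c,np.degrees(th))
R=np.array([[np.cos(th),-np.sin(th)],[np.sin(th),np.cos(th)]])
print("res",((B-c)@R-mod).round(4).tolist())
for n,q in dict(seat=(.02,0),pre=(.015,.0),knob=(-.025,0),stop=(.0175,-.032),).items(): print(n,(c+R@np.array(q)).round(4))
s,M=yaw();print("toolx yaw",np.degrees(np.arctan2(M[1,0],M[0,0])), M.round(3).tolist())
# stop face/fence from depth
z=np.load("top0.npz");C=cloud(m,z["d"]);q=C[165:265,270:380].reshape(-1,3);f=np.c_[(q[:,:2]-c)@R,q[:,2]]
e=f[(f[:,2]>.02)&(f[:,2]<.035)]
st=e[(e[:,1]<-.025)&(e[:,0]<.037)];fe=e[(e[:,0]>.04)]
print("stop",st.min(0),st.max(0),"fence",fe.min(0),fe.max(0), np.median(fe,0))
k=f[f[:,2]>.052];print("knob",k[:,:2].mean(0))
E
```

```text
[[ 0.5858  0.017   0.012 ]
 [ 0.6239 -0.1403  0.012 ]
 [ 0.4389 -0.1847  0.012 ]
 [ 0.3994 -0.0294  0.012 ]] [np.float64(0.1619), np.float64(0.1903), np.float64(0.1603), np.float64(0.1921)]
fixture [ 0.5120214  -0.08434513] 13.830312038175855
res [[0.0009, 0.0008], [0.0003, -0.0011], [0.0, -0.0], [-0.0012, 0.0003]]
seat [ 0.5314 -0.0796]
pre [ 0.5266 -0.0808]
knob [ 0.4877 -0.0903]
stop [ 0.5367 -0.1112]
toolx yaw 70.53607476946334 [[0.333, 0.943, -0.0], [0.943, -0.333, -0.002], [-0.002, 0.0, -1.0]]
stop [ 0.00079414 -0.04823761  0.0200347 ] [ 0.03468183 -0.03257519  0.03122033] fence [ 0.04276613 -0.06461806  0.02017862] [0.0814362  0.05428541 0.03346043] [ 0.05060617 -0.00083491  0.02489436]
knob [-0.01743429  0.04170145]
```

```bash
cat >> h.py <<'E'
def go(x,y,z,yd):
    from scipy.spatial.transform import Rotation as R
    s,M=yaw();c,n=np.cos(np.radians(yd)),np.sin(np.radians(yd))
    T=np.array([[c,n,0],[n,-c,0],[0,0,-1.]])
    print("t",s["clock"],"pos",s["tool_pos"].round(4),"yaw",np.degrees(np.arctan2(M[1,0],M[0,0])).round(2),"F",s["contact_force"].round(1),"Mo",s["moment"].round(2),"op",round(s["opening"],3))
    d=np.array([x,y,z])-s["tool_pos"]
    print("shift units",(M.T@d/.8).round(4),"after turn",(T.T@d/.8).round(4),"turn units",(R.from_matrix(M.T@T).as_rotvec()/np.pi).round(4))
E
python3 -c "
from h import *
go(.4223,.2209,.10,78.94)"
```

```text
t 0.1 pos [0.2082 0.5887 0.238 ] yaw 70.54 F [-0.1  0.1 -0. ] Mo [-0.06 -0.04  0.02] op 1.002
shift units [-0.3441  0.4056  0.1731] after turn [-0.3999  0.3509  0.1725] turn units [-0.      0.0005 -0.0467]
```

>>> apply_moves([
  {"x": -0.043, "y": 0.05},
  {"x": -0.043, "y": 0.05},
  {"x": -0.043, "y": 0.05},
  {"x": -0.043, "y": 0.05},
  {"x": -0.043, "y": 0.05},
  {"x": -0.043, "y": 0.05},
  {"x": -0.043, "y": 0.05},
  {"x": -0.043, "y": 0.05, "wz": -0.0467},
])

```text
schema error: expected keys x, y, z, wx, wy, wz, fingers
```

```bash
python3 -c "
from h import *
go(.4223,.2209,.10,78.94)
m=camera_model('wrist');p,d=snapshot('wrist');np.savez('w1.npz',p=p,d=d,T=m['world_from_camera']);cv2.imwrite('pics/w1.png',p[:,:,::-1].copy())
c=cloud(m,d).reshape(-1,3);a=c[(c[:,2]>.024)&(c[:,2]<.04)&(np.hypot(c[:,0]-.422,c[:,1]-.221)<.048)]
print(len(a),np.median(a,0),cv2.minAreaRect((a[:,:2]*1000).astype(np.float32)))
"
```

```text
t 0.1 pos [0.2082 0.5887 0.238 ] yaw 70.54 F [-0.1  0.1 -0. ] Mo [-0.06 -0.04  0.02] op 1.002
shift units [-0.3441  0.4056  0.1731] after turn [-0.3999  0.3509  0.1725] turn units [-0.      0.0005 -0.0467]
0 [nan nan nan] ((0.0, 0.0), (0.0, 0.0), 0.0)
  return _methods._mean(a, axis=axis, dtype=dtype,
  ret = um.true_divide(
```

View pics/w1.png

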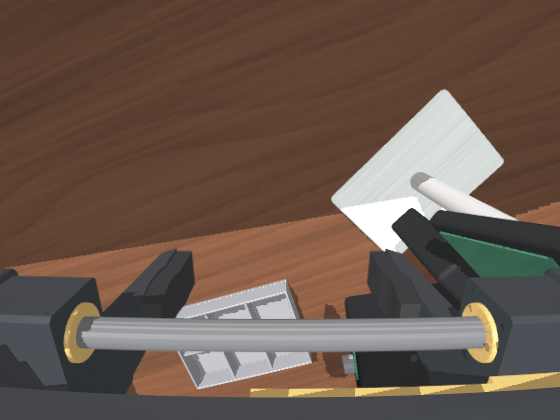

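All seven keys are required, so the arm hasn't moved. This wrist view only shows the tray between the fingers (4 pictures viewed so far).

>>> apply_moves([
  {"x": -0.043, "y": 0.05, "z": 0, "wx": 0, "wy": 0, "wz": 0, "fingers": 1},
  {"x": -0.043, "y": 0.05, "z": 0, "wx": 0, "wy": 0, "wz": 0, "fingers": 1},
  {"x": -0.043, "y": 0.05, "z": 0, "wx": 0, "wy": 0, "wz": 0, "fingers": 1},
  {"x": -0.043, "y": 0.05, "z": 0, "wx": 0, "wy": 0, "wz": 0, "fingers": 1},
  {"x": -0.043, "y": 0.05, "z": 0, "wx": 0, "wy": 0, "wz": 0, "fingers": 1},
  {"x": -0.043, "y": 0.05, "z": 0, "wx": 0, "wy": 0, "wz": 0, "fingers": 1},
  {"x": -0.043, "y": 0.05, "z": 0, "wx": 0, "wy": 0, "wz": 0, "fingers": 1},
  {"x": -0.043, "y": 0.05, "z": 0, "wx": 0, "wy": 0, "wz": -0.047, "fingers": 1},
])

```text
clock: 1.15
tool_pos: [0.4221, 0.2166, 0.2358]
eef_rot: [0.767, 0.641, -0.001, -0.001]
contact_force: [0.4, -0.1, -0.3]
opening: 1.0
```

```bash
python3 -c "
from h import *
go(.4223,.2209,.10,78.94)
m=camera_model('wrist');p,d=snapshot('wrist');np.savez('w1.npz',p=p,d=d)
c=cloud(m,d).reshape(-1,3);a=c[(c[:,2]>.024)&(c[:,2]<.04)&(np.hypot(c[:,0]-.422,c[:,1]-.221)<.048)]
if len(a):print(len(a),np.median(a,0),cv2.minAreaRect((a[:,:2]*1000).astype(np.float32)))
"
```

```text
t 1.15 pos [0.4221 0.2166 0.2358] yaw 79.75 F [ 0.4 -0.1 -0.3] Mo [ 0.04 -0.   -0.01] op 1.0
shift units [ 0.0054 -0.0003  0.1698] after turn [ 0.0054 -0.0008  0.1698] turn units [-0.0007 -0.0001  0.0045]
2556 [0.41987792 0.22120564 0.03046465] ((421.001953125, 221.33334350585938), (63.226478576660156, 50.318603515625), 78.32955932617188)
```

>>> apply_moves([
  {"x": 0.0054, "y": 0, "z": 0.04, "wx": 0, "wy": 0, "wz": 0.005, "fingers": 1},
  {"x": 0, "y": 0, "z": 0.06, "wx": 0, "wy": 0, "wz": 0, "fingers": 1},
  {"x": 0, "y": 0, "z": 0.06, "wx": 0, "wy": 0, "wz": 0, "fingers": 1},
  {"x": 0, "y": 0, "z": 0.05, "wx": 0, "wy": 0, "wz": 0, "fingers": 1},
  {"x": 0, "y": 0, "z": 0, "wx": 0, "wy": 0, "wz": 0, "fingers": 1},
])

```text
clock: 1.82
tool_pos: [0.4314, 0.208, 0.0635]
eef_rot: [0.779, 0.628, 0.0, 0.003]
contact_force: [0.7, 0.6, 0.0]
opening: 0.997
```

```bash
python3 -c "
from h import *
go(.4219,.2210,.0145,78.8)
"
```

```text
t 1.825 pos [0.4314 0.208  0.0635] yaw 77.73 F [0.7 0.6 0. ] Mo [-0.04 -0.05 -0.03] op 0.997
shift units [ 0.0136 -0.0154  0.0612] after turn [ 0.0136 -0.0148  0.0613] turn units [ 0.0015  0.0012 -0.0059]
```

>>> apply_moves([
  {"x": 0.0136, "y": -0.0148, "z": 0, "wx": 0.001, "wy": 0.001, "wz": -0.006, "fingers": 1},
  {"x": 0, "y": 0, "z": 0.02, "wx": 0, "wy": 0, "wz": 0, "fingers": 1},
])

```text
clock: 2.08
tool_pos: [0.4229, 0.2242, 0.0503]
eef_rot: [0.772, 0.635, 0.003, 0.0]
contact_force: [0.3, 0.4, 0.4]
opening: 0.999
```

```bash
python3 -c "
from h import *
go(.4219,.2210,.0145,78.8)
"
```

```text
t 2.075 pos [0.4229 0.2242 0.0503] yaw 78.89 F [0.3 0.4 0.4] Mo [ 0.06 -0.01 -0.03] op 0.999
shift units [-0.0044 -0.0007  0.0448] after turn [-0.0042 -0.0005  0.0448] turn units [ 0.0015 -0.0015  0.0005]
```

>>> apply_moves([
  {"x": -0.004, "y": -0.0005, "z": 0.02, "wx": 0.001, "wy": -0.001, "wz": 0, "fingers": 1},
  {"x": 0, "y": 0, "z": 0.022, "wx": 0, "wy": 0, "wz": 0, "fingers": 1},
  {"x": 0, "y": 0, "z": 0, "wx": 0, "wy": 0, "wz": 0, "fingers": 1},
])

```text
clock: 2.45
tool_pos: [0.4224, 0.2245, 0.0184]
eef_rot: [0.771, 0.636, 0.004, -0.001]
contact_force: [-0.2, -0.2, 0.6]
opening: 1.001
```

```bash
python3 -c "
from h import *
go(.4219,.2210,.0145,78.8)
"
```

```text
t 2.45 pos [0.4224 0.2245 0.0184] yaw 79.06 F [-0.2 -0.2  0.6] Mo [-0.03 -0.01  0.01] op 1.001
shift units [-0.0044  0.0001  0.0048] after turn [-0.0044  0.0002  0.0049] turn units [ 0.0013 -0.0021  0.0014]
```

>>> apply_moves([
  {"x": -0.0045, "y": 0, "z": 0.005, "wx": 0.0013, "wy": -0.002, "wz": 0, "fingers": 1},
  {"x": 0, "y": 0, "z": 0, "wx": 0, "wy": 0, "wz": 0, "fingers": 1},
  {"x": 0, "y": 0, "z": 0, "wx": 0, "wy": 0, "wz": 0, "fingers": 1},
])

```text
clock: 2.82
tool_pos: [0.4225, 0.2213, 0.0159]
eef_rot: [0.771, 0.636, 0.001, -0.0]
contact_force: [-0.0, 0.1, 0.2]
opening: 1.001
```

```bash
python3 -c "
from h import *
go(.4219,.2210,.0145,78.8)
"
```

```text
t 2.825 pos [0.4225 0.2213 0.0159] yaw 79.04 F [-0.   0.1  0.2] Mo [-0.02 -0.02 -0.03] op 1.001
shift units [-0.0005 -0.0006  0.0018] after turn [-0.0005 -0.0006  0.0018] turn units [ 0.0004 -0.0006  0.0014]
```

>>> apply_moves([
  {"x": 0, "y": 0, "z": 0.001, "wx": 0, "wy": 0, "wz": 0, "fingers": -1},
  {"x": 0, "y": 0, "z": 0, "wx": 0, "wy": 0, "wz": 0, "fingers": -1},
  {"x": 0, "y": 0, "z": 0, "wx": 0, "wy": 0, "wz": 0, "fingers": -1},
  {"x": 0, "y": 0, "z": 0, "wx": 0, "wy": 0, "wz": 0, "fingers": -1},
], force=30)

```text
clock: 3.32
tool_pos: [0.4227, 0.2214, 0.0155]
eef_rot: [0.771, 0.636, 0.002, -0.0]
contact_force: [0.9, 0.4, 0.5]
opening: 0.722
```

```bash
python3 -c "
from h import *
go(.4219,.2210,.1,78.8)
"
```

```text
t 3.325 pos [0.4227 0.2214 0.0155] yaw 79.03 F [0.9 0.4 0.5] Mo [ 0.05 -0.   -0.05] op 0.722
shift units [-0.0005 -0.0007 -0.1056] after turn [-0.0007 -0.0009 -0.1056] turn units [ 0.0006 -0.0008  0.0013]
```

>>> apply_moves([
  {"x": 0, "y": 0, "z": -0.03, "wx": 0, "wy": 0, "wz": 0, "fingers": -1},
  {"x": 0, "y": 0, "z": -0.05, "wx": 0, "wy": 0, "wz": 0, "fingers": -1},
  {"x": 0, "y": 0, "z": -0.06, "wx": 0, "wy": 0, "wz": 0, "fingers": -1},
  {"x": 0, "y": 0, "z": 0, "wx": 0, "wy": 0, "wz": -0.05, "fingers": -1},
  {"x": 0, "y": 0, "z": 0, "wx": 0, "wy": 0, "wz": -0.05, "fingers": -1},
  {"x": 0, "y": 0, "z": 0, "wx": 0, "wy": 0, "wz": -0.04, "fingers": -1},
  {"x": 0, "y": 0, "z": 0, "wx": 0, "wy": 0, "wz": 0, "fingers": -1},
])

```text
clock: 4.2
tool_pos: [0.4205, 0.2192, 0.1292]
eef_rot: [0.609, 0.793, -0.002, -0.0]
contact_force: [0.4, -0.3, -2.5]
opening: 0.724
```

```bash
python3 -c "
from h import *
go(.5240,-.0800,.1,103.83)
"
```

```text
t 4.2 pos [0.4205 0.2192 0.1292] yaw 104.96 F [ 0.4 -0.3 -2.5] Mo [ 0.09  0.   -0.03] op 0.724
shift units [-0.3947  0.0286  0.0372] after turn [-0.3941  0.0362  0.0365] turn units [-0.0008  0.0006  0.0063]
```

>>> apply_moves([
  {"x": -0.056, "y": 0.005, "z": 0, "wx": 0, "wy": 0, "wz": 0.006, "fingers": -1},
  {"x": -0.056, "y": 0.005, "z": 0, "wx": 0, "wy": 0, "wz": 0, "fingers": -1},
  {"x": -0.056, "y": 0.005, "z": 0, "wx": 0, "wy": 0, "wz": 0, "fingers": -1},
  {"x": -0.056, "y": 0.005, "z": 0, "wx": 0, "wy": 0, "wz": 0, "fingers": -1},
  {"x": -0.056, "y": 0.005, "z": 0, "wx": 0, "wy": 0, "wz": 0, "fingers": -1},
  {"x": -0.056, "y": 0.005, "z": 0, "wx": 0, "wy": 0, "wz": 0, "fingers": -1},
  {"x": -0.05, "y": 0.005, "z": 0, "wx": 0, "wy": 0, "wz": 0, "fingers": -1},
  {"x": 0, "y": 0, "z": 0, "wx": 0, "wy": 0, "wz": 0, "fingers": -1},
])

```text
clock: 5.2
tool_pos: [0.5217, -0.0828, 0.1259]
eef_rot: [0.624, 0.781, -0.003, -0.003]
contact_force: [0.0, 0.9, -4.2]
opening: 0.719
```

```bash
python3 -c "
from h import *
go(.5256,-.0769,.07,103.83)
"
```

```text
t 5.2 pos [ 0.5217 -0.0828  0.1259] yaw 102.74 F [ 0.   0.9 -4.2] Mo [ 0.03  0.02 -0.05] op 0.719
shift units [0.0062 0.0069 0.0698] after turn [0.006  0.0065 0.0698] turn units [-0.0027  0.     -0.0061]
```

>>> apply_moves([
  {"x": 0.006, "y": 0.0065, "z": 0.04, "wx": -0.0027, "wy": 0, "wz": -0.006, "fingers": -1},
  {"x": 0, "y": 0, "z": 0, "wx": 0, "wy": 0, "wz": 0, "fingers": -1},
])

```text
clock: 5.45
tool_pos: [0.5248, -0.0763, 0.093]
eef_rot: [0.618, 0.786, 0.0, -0.001]
contact_force: [-1.1, 0.7, -2.9]
opening: 0.726
```

```bash
python3 -c "
from h import *
go(.5256,-.0769,.07,103.83)
m=camera_model('wrist');p,d=snapshot('wrist');np.savez('w2.npz',p=p,d=d)
cv2.imwrite('pics/w2.png',p[:,:,::-1].copy())
c=cloud(m,d);a=c[(c[:,:,2]>.08)&(c[:,:,2]<.115)];print(len(a))
th=np.radians(13.83);R=np.array([[np.cos(th),-np.sin(th)],[np.sin(th),np.cos(th)]]);o=np.array([.5120,-.0843])
f=np.concatenate([(c[:,:,:2]-o)@R,c[:,:,2:]],2);np.save('f2.npy',f)
for u in range(20,560,60):
  print([tuple((f[v,u]*1000).round().astype(int)) for v in range(20,420,60)])
"
```

```text
t 5.45 pos [ 0.5248 -0.0763  0.093 ] yaw 103.61 F [-1.1  0.7 -2.9] Mo [0.06 0.09 0.04] op 0.726
shift units [-0.001   0.0009  0.0287] after turn [-0.001   0.0008  0.0287] turn units [-0.0002 -0.0003 -0.0012]
16255
[(np.int64(-126), np.int64(-176), np.int64(0)), (np.int64(-86), np.int64(-182), np.int64(2)), (np.int64(-43), np.int64(-192), np.int64(1)), (np.int64(5), np.int64(-204), np.int64(0)), (np.int64(57), np.int64(-217), np.int64(1)), (np.int64(-20), np.int64(-54), np.int64(181)), (np.int64(11), np.int64(-73), np.int64(169))]
[(np.int64(-123), np.int64(-131), np.int64(1)), (np.int64(-84), np.int64(-137), np.int64(1)), (np.int64(-42), np.int64(-144), np.int64(0)), (np.int64(4), np.int64(-152), np.int64(1)), (np.int64(57), np.int64(-163), np.int64(0)), (np.int64(-20), np.int64(-40), np.int64(180)), (np.int64(-4), np.int64(-43), np.int64(182))]
[(np.int64(-121), np.int64(-90), np.int64(0)), (np.int64(-83), np.int64(-94), np.int64(0)), (np.int64(-41), np.int64(-98), np.int64(1)), (np.int64(5), np.int64(-104), np.int64(0)), (np.int64(57), np.int64(-112), np.int64(0)), (np.int64(-15), 
[... 1270 characters left out ...]
64(29), np.int64(171)), (np.int64(184), np.int64(99), np.int64(1))]
[(np.int64(-121), np.int64(113), np.int64(0)), (np.int64(-82), np.int64(117), np.int64(0)), (np.int64(-41), np.int64(122), np.int64(0)), (np.int64(5), np.int64(128), np.int64(0)), (np.int64(58), np.int64(137), np.int64(-1)), (np.int64(-16), np.int64(43), np.int64(175)), (np.int64(-4), np.int64(42), np.int64(182))]
[(np.int64(-123), np.int64(155), np.int64(1)), (np.int64(-84), np.int64(162), np.int64(-1)), (np.int64(-41), np.int64(169), np.int64(0)), (np.int64(0), np.int64(165), np.int64(18)), (np.int64(58), np.int64(189), np.int64(0)), (np.int64(-20), np.int64(53), np.int64(181)), (np.int64(-5), np.int64(55), np.int64(183))]
```

View pics/w2.png

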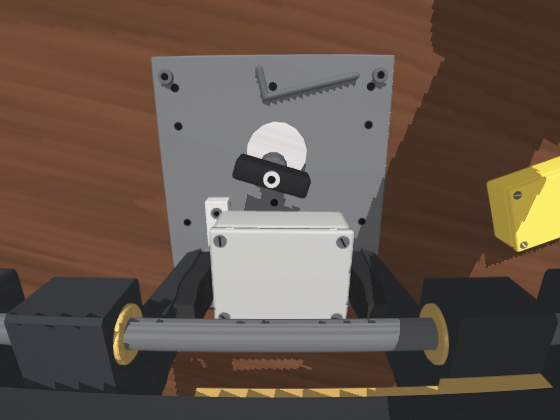

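The wrist view shows the box held level with its near top edge at (212–348, 229), the bar at (234,165)–(310,188), the disc at (277,152), and the plate's near edge at v≈57.

```bash
python3 -c "
from h import *
f=np.load('f2.npy')*1000;z=f[...,2]
# plate near edge & sides
pl=(z>9)&(z<15);
q=f[60:200][pl[60:200]]
r=cv2.minAreaRect(q[q[:,0]<0][:,:2].astype(np.float32));print('plate part',r, q[:,0].min(), q[:,1].min(),q[:,1].max())
for lo in range(-90,10,20):
  k=q[(q[:,0]>lo)&(q[:,0]<lo+20)];print(lo,np.percentile(k[:,1],[0.5,99.5]).round(1))
for lo in range(-70,70,20):
  k=q[(q[:,1]>lo)&(q[:,1]<lo+20)];print('near',lo,np.percentile(k[:,0],.5).round(1))
b=f[(z>100)&(z<115)];b=b[np.abs(b[:,1])<45]
print('box',np.median(b[:,2]),np.percentile(b[:,0],[.5,99.5]),np.percentile(b[:,1],[.5,99.5]));
for lo in range(-25,25,10):
  k=b[(b[:,1]>lo)&(b[:,1]<lo+10)];print('boxnear',lo,np.percentile(k[:,0],1).round(1))
k=f[(z>58)&(z<75)&(f[...,0]<5)&(abs(f[...,1])<35)];print('bar',cv2.minAreaRect(k[:,:2].astype(np.float32)),np.median(k[:,2]))
k=f[100:160,245:310];k=k[(k[...,2]>20)&(k[...,2]<32)];print('disc',k.min(0),k.max(0))
"
```

```text
plate part ((-47.038368225097656, 65.13460540771484), (292.3429870605469, 94.07070922851562), 89.99198150634766) -94.09372418662942 -81.03367346403725 211.30352652344592
-90 [-79.5  78.2]
-70 [-79.2  78.2]
-50 [-79.6  78.3]
-30 [-79.5 206.7]
-10 [-79.2 164.7]
near -70 -93.5
near -50 -93.2
near -30 -93.0
near -10 -93.0
near 10 -92.9
near 30 -93.0
near 50 -93.1
box 107.84421389125114 [-12.88800973  32.52207441] [-39.39360031  43.44814904]
boxnear -25 -12.9
boxnear -15 -12.9
boxnear -5 -12.7
boxnear 5 -12.6
boxnear 15 -12.5
bar ((-26.80207061767578, -0.4364662170410156), (42.26119613647461, 12.399230003356934), 73.41021728515625) 68.27844401805248
disc [-54.22057218 -17.47403003  20.36511683] [-30.23697154  21.30676053  31.97405811]
```

>>> apply_moves([
  {"x": -0.001, "y": 0.001, "z": 0.02, "wx": 0, "wy": 0, "wz": -0.001, "fingers": -1},
  {"x": 0, "y": 0, "z": 0.02, "wx": 0, "wy": 0, "wz": 0, "fingers": -1},
  {"x": 0, "y": 0, "z": 0, "wx": 0, "wy": 0, "wz": 0, "fingers": -1},
])

```text
clock: 5.88
tool_pos: [0.5278, -0.0757, 0.0624]
eef_rot: [0.617, 0.787, 0.002, 0.001]
contact_force: [0.7, 0.1, -2.7]
opening: 0.725
```

```bash
python3 -c "
from h import *
go(.5258,-.0768,.0275,103.83)
"
```

```text
t 5.875 pos [ 0.5278 -0.0757  0.0624] yaw 103.81 F [ 0.7  0.1 -2.7] Mo [ 0.03  0.03 -0.03] op 0.725
shift units [-0.0007 -0.003   0.0436] after turn [-0.0007 -0.0028  0.0436] turn units [ 0.0013  0.0001 -0.0001]
```

>>> apply_moves([
  {"x": -0.0007, "y": -0.0028, "z": 0.013, "wx": 0.001, "wy": 0, "wz": 0, "fingers": -1},
  {"x": 0, "y": 0, "z": 0.013, "wx": 0, "wy": 0, "wz": 0, "fingers": -1},
  {"x": 0, "y": 0, "z": 0, "wx": 0, "wy": 0, "wz": 0, "fingers": -1},
])

```text
clock: 6.25
tool_pos: [0.5264, -0.0767, 0.041]
eef_rot: [0.617, 0.787, 0.001, 0.001]
contact_force: [-0.1, -0.2, -2.8]
opening: 0.723
```

```bash
python3 -c "
from h import *
go(.5258,-.0768,.0275,103.83)
"
```

```text
t 6.25 pos [ 0.5264 -0.0767  0.041 ] yaw 103.8 F [-0.1 -0.2 -2.8] Mo [0.05 0.04 0.03] op 0.723
shift units [-0.     -0.0008  0.0168] after turn [-0.     -0.0007  0.0168] turn units [ 0.0007  0.0001 -0.0001]
```

>>> apply_moves([
  {"x": 0, "y": -0.0007, "z": 0.013, "wx": 0.0007, "wy": 0, "wz": 0, "fingers": -1},
  {"x": 0, "y": 0, "z": 0.002, "wx": 0, "wy": 0, "wz": 0, "fingers": -1},
  {"x": 0, "y": 0, "z": 0.001, "wx": 0, "wy": 0, "wz": 0, "fingers": -1},
])

```text
clock: 6.62
tool_pos: [0.5262, -0.0768, 0.0276]
eef_rot: [0.617, 0.787, 0.0, 0.0]
contact_force: [-0.9, -0.5, 9.6]
opening: 0.72
```

```bash
python3 -c "
from h import *
go(.5258,-.0768,.0275,103.83)
"
```

```text
t 6.625 pos [ 0.5262 -0.0768  0.0276] yaw 103.79 F [-0.9 -0.5  9.6] Mo [0.38 0.28 0.03] op 0.72
shift units [ 0.0001 -0.0005  0.0001] after turn [ 0.0001 -0.0005  0.0001] turn units [ 0.0002  0.0002 -0.0002]
```

>>> apply_moves([
  {"x": -0.0025, "y": 0.0025, "z": -0.0008, "wx": 0, "wy": 0, "wz": 0, "fingers": -1},
  {"x": 0, "y": 0, "z": 0, "wx": 0, "wy": 0, "wz": 0, "fingers": -1},
], force=20)

```text
clock: 6.88
tool_pos: [0.5285, -0.0785, 0.0284]
eef_rot: [0.617, 0.787, -0.0, 0.0]
contact_force: [0.4, -0.3, -3.4]
opening: 0.724
```

```bash
cat >> h.py <<'E'
def fx():
    s,M=yaw();th=np.radians(13.83);R=np.array([[np.cos(th),-np.sin(th)],[np.sin(th),np.cos(th)]])
    p=(s["tool_pos"][:2]-[.5120,-.0843])@R*1000;F=s["contact_force"];f=F[:2]@R
    print("t",round(s["clock"],2),"fix xy mm",p.round(2),"z",(s["tool_pos"][2]*1000).round(2),"F fix",f.round(1),F[2].round(1),"Mo",s["moment"].round(2),"yaw",np.degrees(np.arctan2(M[1,0],M[0,0])).round(2),"op",round(s["opening"]*88,1))
E
python3 -c "
from h import *
fx()
"
```

```text
t 6.88 fix xy mm [17.43  1.73] z 28.37 F fix [ 0.3 -0.4] -3.4 Mo [-0.05  0.11 -0.04] yaw 103.8 op 63.7
```

>>> apply_moves([
  {"x": -0.0018, "y": 0.002, "z": 0.0005, "wx": 0, "wy": 0, "wz": 0, "fingers": -1},
  {"x": 0, "y": 0, "z": 0, "wx": 0, "wy": 0, "wz": 0, "fingers": -1},
])

```text
clock: 7.12
tool_pos: [0.5288, -0.0795, 0.0278]
eef_rot: [0.617, 0.787, -0.001, -0.001]
contact_force: [0.2, 0.6, -3.2]
opening: 0.724
```

```bash
python3 -c "
from h import *
fx()
"
```

```text
t 7.12 fix xy mm [17.48  0.68] z 27.79 F fix [0.4 0.5] -3.2 Mo [0.   0.09 0.04] yaw 103.82 op 63.7
```

>>> apply_moves([
  {"x": -0.0015, "y": 0.0, "z": 0.0003, "wx": 0, "wy": 0, "wz": 0, "fingers": -1},
  {"x": 0, "y": 0.003, "z": 0, "wx": 0, "wy": 0, "wz": 0, "fingers": -1},
  {"x": 0, "y": 0, "z": 0, "wx": 0, "wy": 0, "wz": 0, "fingers": -1},
])

```text
clock: 7.5
tool_pos: [0.529, -0.0799, 0.0278]
eef_rot: [0.616, 0.787, -0.003, -0.002]
contact_force: [-1.0, 1.3, -2.4]
opening: 0.725
```

```bash
python3 -c "
from h import *
fx()
"
```

```text
t 7.5 fix xy mm [17.56  0.16] z 27.8 F fix [-0.7  1.5] -2.4 Mo [0.25 0.16 0.05] yaw 103.88 op 63.8
```

>>> apply_moves([
  {"x": 0, "y": 0.003, "z": 0, "wx": 0, "wy": 0, "wz": 0, "fingers": -1},
])

```text
clock: 7.62
tool_pos: [0.5291, -0.08, 0.0278]
eef_rot: [0.616, 0.787, -0.005, -0.004]
contact_force: [-8.7, 0.0, 5.8]
opening: 0.723
```

```bash
python3 -c "
from h import *
fx()
"
```

```text
t 7.62 fix xy mm [17.67  0.13] z 27.76 F fix [-8.4  2.1] 5.8 Mo [0.32 1.88 0.21] yaw 103.88 op 63.6
```

>>> apply_moves([
  {"x": -0.0025, "y": 0, "z": 0, "wx": 0, "wy": 0, "wz": 0, "fingers": -1},
])

```text
clock: 7.75
tool_pos: [0.5291, -0.0801, 0.0278]
eef_rot: [0.616, 0.788, -0.004, -0.005]
contact_force: [-2.9, 6.3, -0.0]
opening: 0.724
```

```bash
python3 -c "
from h import *
fx()
"
```

```text
t 7.75 fix xy mm [1.762e+01 1.000e-02] z 27.82 F fix [-1.3  6.8] -0.0 Mo [1.41 0.67 0.13] yaw 103.97 op 63.7
```

```bash
python3 -c "
from h import *
s=get_state()['tool_pos'];go(s[0],s[1],.0275,103.83)
"
```

```text
t 7.75 pos [ 0.5291 -0.0801  0.0278] yaw 103.97 F [-2.9  6.3 -0. ] Mo [1.41 0.67 0.13] op 0.724
shift units [-0.      0.      0.0004] after turn [0.     0.     0.0004] turn units [-0.0038 -0.0007  0.0008]
```

>>> apply_moves([
  {"x": 0, "y": 0, "z": 0.0004, "wx": -0.004, "wy": -0.0007, "wz": 0, "fingers": -1},
  {"x": 0, "y": 0, "z": 0.0008, "wx": -0.001, "wy": 0, "wz": 0, "fingers": -1},
  {"x": -0.0015, "y": 0.002, "z": 0.0004, "wx": 0, "wy": 0, "wz": 0, "fingers": -1},
])

```text
clock: 8.12
tool_pos: [0.5291, -0.08, 0.0275]
eef_rot: [0.615, 0.788, 0.001, 0.0]
contact_force: [-9.0, 2.5, 6.7]
opening: 0.722
```

```bash
python3 -c "
from h import *
fx();s=get_state()['tool_pos'];go(s[0],s[1],.0275,103.83)
"
```

```text
t 8.12 fix xy mm [17.67  0.03] z 27.54 F fix [-8.2  4.6] 6.7 Mo [1.14 2.02 0.17] yaw 104.02 op 63.5
t 8.125 pos [ 0.5291 -0.08    0.0275] yaw 104.02 F [-9.   2.5  6.7] Mo [1.14 2.02 0.17] op 0.722
shift units [-0.     -0.      0.0001] after turn [0.     0.     0.0001] turn units [ 0.0005 -0.0002  0.0011]
```

>>> apply_moves([
  {"x": 0, "y": 0, "z": 0, "wx": 0, "wy": 0, "wz": 0, "fingers": 0.5},
  {"x": 0, "y": 0, "z": 0, "wx": 0, "wy": 0, "wz": 0, "fingers": 0.9},
  {"x": 0, "y": 0, "z": 0, "wx": 0, "wy": 0, "wz": 0, "fingers": 0.9},
  {"x": 0, "y": 0, "z": -0.02, "wx": 0, "wy": 0, "wz": 0, "fingers": 0.9},
  {"x": 0, "y": 0, "z": -0.05, "wx": 0, "wy": 0, "wz": 0, "fingers": 0.9},
  {"x": 0, "y": 0, "z": -0.05, "wx": 0, "wy": 0, "wz": 0, "fingers": 0.9},
  {"x": 0, "y": 0, "z": 0, "wx": 0, "wy": 0, "wz": 0, "fingers": 0.9},
])

```text
clock: 9.0
tool_pos: [0.5341, -0.081, 0.13]
eef_rot: [0.616, 0.788, 0.004, 0.005]
contact_force: [0.4, 0.1, -0.2]
opening: 0.948
```

```bash
cat > look.py <<'E'
from h import *
import sys
n=sys.argv[1];fx()
m=camera_model('wrist');p,d=snapshot('wrist');np.savez(n+'.npz',p=p,d=d)
cv2.imwrite(f'pics/{n}.png',p[:,:,::-1].copy())
c=cloud(m,d);th=np.radians(13.83);R=np.array([[np.cos(th),-np.sin(th)],[np.sin(th),np.cos(th)]])
f=np.concatenate([(c[:,:,:2]-[.5120,-.0843])@R,c[:,:,2:]],2)*1000;z=f[...,2]
b=f[(z>37)&(z<46)&(abs(f[...,0]-17)<40)&(abs(f[...,1])<45)]
print('box',len(b),cv2.minAreaRect(b[:,:2].astype(np.float32)),np.median(b[:,2]))
k=f[(z>60)&(z<75)&(f[...,0]<5)&(abs(f[...,1])<35)]
if len(k):print('bar',cv2.minAreaRect(k[:,:2].astype(np.float32)),np.median(k[:,2]))
e=f[(z>20)&(z<26.5)]
s=e[(e[:,1]<-31)&(e[:,1]>-55)&(e[:,0]>-5)&(e[:,0]<36)]
if len(s):print('stop',s.min(0),s.max(0))
s=e[(e[:,0]>38)&(e[:,0]<70)]
if len(s):print('fence',np.percentile(s,1,axis=0),s.max(0))
E
python3 look.py w3
```

```text
t 9.0 fix xy mm [22.25 -2.11] z 129.98 F fix [0.4 0. ] -0.2 Mo [0.07 0.06 0.03] yaw 103.93 op 83.4
box 5373 ((15.409664154052734, -0.2814445495605469), (64.22844696044922, 50.09647750854492), 89.5192642211914) 42.4562203559255
bar ((-26.8068790435791, -0.6114578247070312), (42.1461296081543, 12.348810195922852), 72.77220153808594) 68.31049564987488
stop [ -1.40439038 -48.56267654  20.39336874] [ 32.67214501 -34.3623112   26.48909819]
fence [ 40.68925193 -54.52543121  21.16105156] [56.99467617 54.87391082 26.49157659]
```

View pics/w3.png

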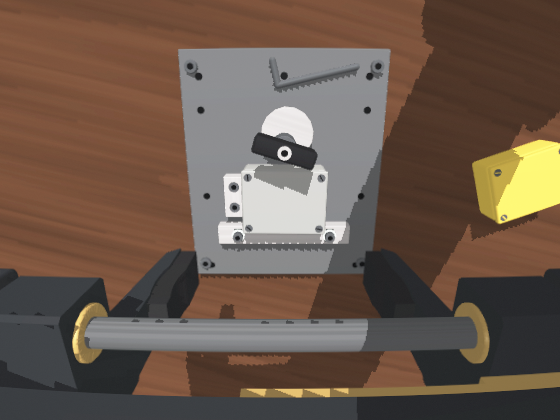

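The box now sits against the fence and the side stop. The bar runs from (252,143) to (317,163) and the key is untouched (6 viewed). Next I'll go to the knob.

```bash
python3 -c "
from h import *
print(get_state()['q'].round(2))
go(.4880,-.0904,.13,176.6)
z=np.load('w3.npz');g=z['p'][...,1]
m=camera_model('wrist');c=cloud(m,z['d']);th=np.radians(13.83);R=np.array([[np.cos(th),-np.sin(th)],[np.sin(th),np.cos(th)]])
f=np.concatenate([(c[:,:,:2]-[.5120,-.0843])@R,c[:,:,2:]],2)*1000;Z=f[...,2]
def fit(mask,ax,pc,rng,name):
  q=f[mask];o=1-ax;xs=[];ys=[]
  for lo in range(*rng):
    k=q[(q[:,o]>=lo)&(q[:,o]<lo+5)]
    if len(k)>5: xs.append(lo+2.5);ys.append(np.percentile(k[:,ax],pc))
  P=np.polyfit(xs,ys,1);print(name,np.degrees(P[0]).round(2),P[1].round(2),'res',np.std(np.polyval(P,xs)-ys).round(2))
fit((Z>38)&(Z<46),0,2,(-28,24,5),'box near');fit((Z>38)&(Z<46),0,98,(-28,24,5),'box far')
fit((Z>20)&(Z<26)&(f[...,0]>45)&(f[...,0]<65),0,98,(-50,50,5),'fence far')
fit((Z>9)&(Z<15)&(f[...,0]<-60)&(abs(f[...,1])<90),0,2,(-70,70,5),'plate near')
"
```

```text
[ 0.34  0.77 -0.46  1.92  0.6   0.57  1.29]
t 9.05 pos [ 0.5331 -0.0812  0.1286] yaw 103.93 F [ 0.3 -0.2 -0.2] Mo [ 0.01  0.01 -0.02] op 0.948
shift units [ 0.0024 -0.0575 -0.0024] after turn [ 0.0556 -0.0148 -0.0018] turn units [ 0.0022  0.0027 -0.4037]
box near 0.63 -10.25 res 0.14
box far 0.33 37.58 res 0.24
fence far -0.31 55.18 res 0.13
plate near -0.51 -97.05 res 0.24
```

>>> apply_moves([
  {"x": 0.0024, "y": -0.0575, "z": 0, "wx": 0, "wy": 0, "wz": 0, "fingers": 0.3},
  {"x": 0, "y": 0, "z": 0, "wx": 0, "wy": 0, "wz": -0.058, "fingers": 0.3},
  {"x": 0, "y": 0, "z": 0, "wx": 0, "wy": 0, "wz": -0.058, "fingers": 0.3},
  {"x": 0, "y": 0, "z": 0, "wx": 0, "wy": 0, "wz": -0.058, "fingers": 0.3},
  {"x": 0, "y": 0, "z": 0, "wx": 0, "wy": 0, "wz": -0.058, "fingers": 0.3},
  {"x": 0, "y": 0, "z": 0, "wx": 0, "wy": 0, "wz": -0.058, "fingers": 0.3},
  {"x": 0, "y": 0, "z": 0, "wx": 0, "wy": 0, "wz": -0.058, "fingers": 0.3},
  {"x": 0, "y": 0, "z": 0, "wx": 0, "wy": 0, "wz": -0.05, "fingers": 0.3},
])

```text
clock: 10.05
tool_pos: [0.4807, -0.092, 0.1224]
eef_rot: [0.02, 1.0, -0.001, -0.002]
contact_force: [0.5, 0.1, 0.2]
opening: 0.651
```

```bash
python3 -c "
from h import *
print(get_state()['q'].round(2))
go(.4880,-.0904,.09,176.6)"
```

```text
[ 0.55  0.82 -0.77  2.05  0.95  0.68  2.24]
t 10.05 pos [ 0.4807 -0.092   0.1224] yaw 177.72 F [0.5 0.1 0.2] Mo [0.11 0.05 0.03] op 0.651
shift units [-0.0092  0.0024  0.0405] after turn [-0.009   0.0025  0.0406] turn units [-0.0005 -0.001   0.0062]
```

>>> apply_moves([
  {"x": -0.009, "y": 0.0025, "z": 0.035, "wx": 0, "wy": -0.001, "wz": 0.006, "fingers": 0.3},
  {"x": 0, "y": 0, "z": 0, "wx": 0, "wy": 0, "wz": 0, "fingers": 0.3},
])

```text
clock: 10.3
tool_pos: [0.4867, -0.0907, 0.0924]
eef_rot: [0.029, 1.0, -0.0, -0.002]
contact_force: [0.0, 0.6, -0.1]
opening: 0.654
```

```bash
python3 -c "
from h import *
go(.4880,-.0904,.052,176.6)"
```

```text
t 10.3 pos [ 0.4867 -0.0907  0.0924] yaw 176.68 F [ 0.   0.6 -0.1] Mo [0.14 0.14 0.03] op 0.654
shift units [-0.0018  0.0005  0.0505] after turn [-0.0016  0.0004  0.0505] turn units [-0.0003 -0.001   0.0004]
```

>>> apply_moves([
  {"x": -0.0016, "y": 0.0004, "z": 0.018, "wx": 0, "wy": -0.001, "wz": 0, "fingers": 0.3},
  {"x": 0, "y": 0, "z": 0.018, "wx": 0, "wy": 0, "wz": 0, "fingers": 0.3},
  {"x": 0, "y": 0, "z": 0.01, "wx": 0, "wy": 0, "wz": 0, "fingers": 0},
  {"x": 0, "y": 0, "z": 0, "wx": 0, "wy": 0, "wz": 0, "fingers": -0.3},
])

```text
clock: 10.8
tool_pos: [0.4872, -0.0907, 0.0558]
eef_rot: [0.029, 1.0, -0.001, -0.001]
contact_force: [0.1, -0.2, 0.0]
opening: 0.448
```

```bash
python3 -c "
from h import *
go(.4880,-.0904,.051,176.6)"
```

```text
t 10.8 pos [ 0.4872 -0.0907  0.0558] yaw 176.73 F [ 0.1 -0.2  0. ] Mo [ 0.12  0.11 -0.01] op 0.448
shift units [-0.001   0.0004  0.006 ] after turn [-0.001   0.0004  0.006 ] turn units [-0.0006 -0.0004  0.0007]
```

>>> apply_moves([
  {"x": -0.0012, "y": 0.0005, "z": 0.006, "wx": -0.0006, "wy": -0.0004, "wz": 0.0005, "fingers": -0.3},
  {"x": 0, "y": 0, "z": 0, "wx": 0, "wy": 0, "wz": 0, "fingers": -0.5},
  {"x": 0, "y": 0, "z": 0, "wx": 0, "wy": 0, "wz": 0, "fingers": -0.7},
  {"x": 0, "y": 0, "z": 0, "wx": 0, "wy": 0, "wz": 0, "fingers": -1},
  {"x": 0, "y": 0, "z": 0, "wx": 0, "wy": 0, "wz": 0, "fingers": -1},
  {"x": 0, "y": 0, "z": 0, "wx": 0, "wy": 0, "wz": 0, "fingers": -1},
], force=60)

```text
clock: 11.55
tool_pos: [0.4875, -0.0903, 0.0518]
eef_rot: [0.029, 1.0, -0.0, -0.0]
contact_force: [-0.8, 0.6, 0.2]
opening: 0.129
```

```bash
python3 -c "
from h import *
go(.4880,-.0904,.051,176.6)"
```

```text
t 11.55 pos [ 0.4875 -0.0903  0.0518] yaw 176.66 F [-0.8  0.6  0.2] Mo [0.17 0.37 0.06] op 0.129
shift units [-0.0006 -0.0001  0.001 ] after turn [-0.0006 -0.0001  0.001 ] turn units [-0.     -0.0001  0.0003]
```

>>> apply_moves([
  {"x": 0, "y": 0, "z": 0, "wx": 0, "wy": 0, "wz": 0.04, "fingers": -1},
  {"x": 0, "y": 0, "z": 0, "wx": 0, "wy": 0, "wz": 0.04, "fingers": -1},
])

```text
clock: 11.8
tool_pos: [0.4875, -0.0903, 0.0518]
eef_rot: [0.158, 0.987, 0.0, -0.0]
contact_force: [-1.9, 0.4, -0.9]
opening: 0.129
```

```bash
python3 -c "
from h import *
fx();go(.4877,-.0904,.051,130)"
```

```text
t 11.8 fix xy mm [-25.22   0.03] z 51.76 F fix [-1.8  0.9] -0.9 Mo [0.18 0.39 0.08] yaw 161.85 op 11.4
t 11.8 pos [ 0.4875 -0.0903  0.0518] yaw 161.85 F [-1.9  0.4 -0.9] Mo [0.18 0.39 0.08] op 0.129
shift units [-0.0003 -0.      0.0009] after turn [-0.0003  0.0001  0.0009] turn units [ 0.00e+00 -1.00e-04  1.77e-01]
```

>>> apply_moves([
  {"x": 0, "y": 0, "z": 0, "wx": 0, "wy": 0, "wz": 0.042, "fingers": -1},
  {"x": 0, "y": 0, "z": 0, "wx": 0, "wy": 0, "wz": 0.042, "fingers": -1},
  {"x": 0, "y": 0, "z": 0, "wx": 0, "wy": 0, "wz": 0.042, "fingers": -1},
  {"x": 0, "y": 0, "z": 0, "wx": 0, "wy": 0, "wz": 0.042, "fingers": -1},
])

```text
clock: 12.3
tool_pos: [0.4876, -0.0904, 0.0518]
eef_rot: [0.417, 0.909, 0.0, 0.0]
contact_force: [-1.7, 0.7, -0.9]
opening: 0.131
```

```bash
python3 -c "
from h import *
fx();go(.4877,-.0904,.051,121)"
```

```text
t 12.3 fix xy mm [-25.11  -0.05] z 51.78 F fix [-1.5  1.1] -0.9 Mo [0.14 0.35 0.09] yaw 130.66 op 11.5
t 12.3 pos [ 0.4876 -0.0904  0.0518] yaw 130.66 F [-1.7  0.7 -0.9] Mo [0.14 0.35 0.09] op 0.131
shift units [-0.0001  0.      0.001 ] after turn [-0.0001  0.      0.001 ] turn units [ 0.     -0.      0.0537]
```

>>> apply_moves([
  {"x": 0, "y": 0, "z": 0, "wx": 0, "wy": 0, "wz": 0.025, "fingers": -1},
])

```text
clock: 12.42
tool_pos: [0.4877, -0.0903, 0.0518]
eef_rot: [0.454, 0.891, -0.0, 0.0]
contact_force: [-1.1, 0.7, -1.3]
opening: 0.125
```

```bash
python3 -c "
from h import *
fx()"
```

```text
t 12.43 fix xy mm [-25.09  -0.04] z 51.77 F fix [-0.9  1. ] -1.3 Mo [0.17 0.37 0.01] yaw 126.01 op 11.0
```

>>> apply_moves([
  {"x": 0, "y": 0, "z": 0, "wx": 0, "wy": 0, "wz": 0.015, "fingers": -1},
])

```text
clock: 12.55
tool_pos: [0.4877, -0.0904, 0.0518]
eef_rot: [0.475, 0.88, -0.0, 0.0]
contact_force: [-1.3, -0.2, -0.8]
opening: 0.131
```

```bash
python3 -c "
from h import *
fx()"
```

```text
t 12.55 fix xy mm [-25.08  -0.06] z 51.78 F fix [-1.3  0.1] -0.8 Mo [0.1  0.39 0.07] yaw 123.23 op 11.6
```

>>> apply_moves([
  {"x": 0, "y": 0, "z": 0, "wx": 0, "wy": 0, "wz": 0.015, "fingers": -1},
])

```text
clock: 12.68
tool_pos: [0.4877, -0.0903, 0.0518]
eef_rot: [0.497, 0.868, -0.0, 0.0]
contact_force: [-2.7, -0.5, 0.3]
opening: 0.132
```

```bash
python3 -c "
from h import *
fx()"
```

```text
t 12.68 fix xy mm [-25.09  -0.04] z 51.77 F fix [-2.7  0.2] 0.3 Mo [0.14 0.34 0.15] yaw 120.45 op 11.6
```

>>> apply_moves([
  {"x": 0, "y": 0, "z": 0, "wx": 0, "wy": 0, "wz": 0.01, "fingers": -1},
])

```text
clock: 12.8
tool_pos: [0.4875, -0.0903, 0.0518]
eef_rot: [0.51, 0.86, -0.0, 0.0]
contact_force: [-1.4, -0.7, 0.2]
opening: 0.129
```

```bash
python3 -c "
from h import *
fx()"
```

```text
t 12.8 fix xy mm [-25.18   0.03] z 51.77 F fix [-1.5 -0.3] 0.2 Mo [0.08 0.37 0.38] yaw 118.61 op 11.3
```

>>> apply_moves([
  {"x": 0, "y": 0, "z": 0, "wx": 0, "wy": 0, "wz": 0.006, "fingers": -1},
])

```text
clock: 12.92
tool_pos: [0.4875, -0.0903, 0.0518]
eef_rot: [0.518, 0.855, -0.0, 0.0]
contact_force: [-0.7, 0.0, 0.5]
opening: 0.129
```

```bash
python3 -c "
from h import *
fx();fx();snapshot('top');fx()"
```

```text
t 12.93 fix xy mm [-25.2    0.05] z 51.75 F fix [-0.7  0.2] 0.5 Mo [0.03 0.29 0.56] yaw 117.55 op 11.4
t 12.93 fix xy mm [-25.2    0.05] z 51.75 F fix [-0.7  0.2] 0.5 Mo [0.03 0.29 0.56] yaw 117.55 op 11.4
t 12.97 fix xy mm [-25.24   0.03] z 51.76 F fix [-1.6  0.4] -0.5 Mo [-0.03  0.39  0.55] yaw 117.52 op 11.6
```

>>> apply_moves([
  {"x": 0, "y": 0, "z": 0, "wx": 0, "wy": 0, "wz": 0, "fingers": -0.5},
  {"x": 0, "y": 0, "z": 0, "wx": 0, "wy": 0, "wz": 0, "fingers": 0},
  {"x": 0, "y": 0, "z": 0, "wx": 0, "wy": 0, "wz": 0, "fingers": 0},
  {"x": 0, "y": 0, "z": -0.02, "wx": 0, "wy": 0, "wz": 0, "fingers": 0},
  {"x": 0, "y": 0, "z": -0.05, "wx": 0, "wy": 0, "wz": 0, "fingers": 0},
  {"x": 0, "y": 0.03, "z": -0.04, "wx": 0, "wy": 0, "wz": 0, "fingers": 0.5},
  {"x": 0, "y": 0.03, "z": 0, "wx": 0, "wy": 0, "wz": 0, "fingers": 0.9},
  {"x": 0, "y": 0, "z": 0, "wx": 0, "wy": 0, "wz": 0, "fingers": 0.9},
])

```text
clock: 13.98
tool_pos: [0.5327, -0.0681, 0.143]
eef_rot: [0.521, 0.854, 0.001, 0.001]
contact_force: [-0.3, 0.3, -0.1]
opening: 0.815
```

```bash
cat >> look.py <<'E'
def fit(mask,ax,pc,rng,name):
  q=f[mask];o=1-ax;xs=[];ys=[]
  for lo in range(*rng):
    k=q[(q[:,o]>=lo)&(q[:,o]<lo+5)]
    if len(k)>5: xs.append(lo+2.5);ys.append(np.percentile(k[:,ax],pc))
  P=np.polyfit(xs,ys,1);print(name,np.degrees(P[0]).round(2),P[1].round(2),'res',np.std(np.polyval(P,xs)-ys).round(2))
Z=z
fit((Z>38)&(Z<46)&(abs(f[...,0]-17)<40),0,98,(-28,28,5),'box far')
fit((Z>20)&(Z<26)&(f[...,0]>45)&(f[...,0]<65),0,98,(-50,50,5),'fence far')
fit((Z>20)&(Z<26)&(f[...,0]>38)&(f[...,0]<65)&(abs(f[...,1])>36),0,2,(-52,52,5),'fence near')
fit((Z>9)&(Z<15)&(f[...,0]<-60)&(abs(f[...,1])<90),0,2,(-70,70,5),'plate near')
E
python3 look.py w4
```

```text
t 13.97 fix xy mm [23.97 10.82] z 142.99 F fix [-0.3  0.3] -0.1 Mo [ 0.06  0.04 -0.03] yaw 117.25 op 71.7
box 4754 ((15.897679328918457, -0.3923301696777344), (50.452880859375, 64.14389038085938), 0.07149940729141235) 42.45853979960417
bar ((-26.795686721801758, -0.575993537902832), (42.38285446166992, 12.027658462524414), 16.296794891357422) 68.38366476757437
stop [ -1.41437235 -48.69601317  20.13436593] [ 33.0310169  -34.07251713  26.49231674]
fence [ 40.6845807  -54.55183545  20.94565368] [57.41770528 54.51611469 26.46814047]
box far -0.25 39.28 res 0.14
fence far -0.33 56.5 res 0.17
fence near -0.13 40.74 res 0.09
plate near -0.35 -95.96 res 0.22
```

View pics/w4.png

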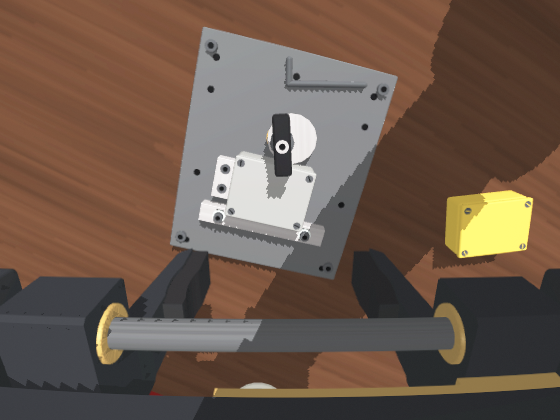

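The box is now square to the fence, at 0.07° against about −0.2°, and the far edge is flush. The bar has turned to about 73.7° in the camera, but the tool turned 2° more than that. I'll check the stop side and the bar from closer (7 viewed).

```bash
python3 -c "
from h import *
go(.527,-.125,.125,120)"
```

```text
t 14.025 pos [ 0.5314 -0.0689  0.1427] yaw 117.23 F [-0.8 -0.   0.5] Mo [0.08 0.06 0.02] op 0.863
shift units [-0.0598 -0.037   0.0222] after turn [-0.0579 -0.0399  0.0221] turn units [ 0.0002  0.0003 -0.0154]
```

>>> apply_moves([
  {"x": -0.06, "y": -0.037, "z": 0.02, "wx": 0, "wy": 0, "wz": -0.015, "fingers": 0.3},
  {"x": 0, "y": 0, "z": 0, "wx": 0, "wy": 0, "wz": 0, "fingers": 0.3},
  {"x": 0, "y": 0, "z": 0, "wx": 0, "wy": 0, "wz": 0, "fingers": 0.3},
])

```text
clock: 14.4
tool_pos: [0.5233, -0.1277, 0.125]
eef_rot: [0.5, 0.866, -0.002, -0.001]
contact_force: [-0.3, -0.1, 0.3]
opening: 0.649
```

```bash
python3 look.py w5; python3 -c "
import cv2;p=cv2.imread('pics/w5.png');cv2.imwrite('pics/w5b.png',cv2.resize(p[60:280,230:450],(600,600),interpolation=cv2.INTER_CUBIC))"
```

```text
t 14.4 fix xy mm [  0.63 -44.82] z 125.02 F fix [-0.3 -0. ] 0.3 Mo [ 0.01 -0.03  0.01] yaw 120.01 op 57.1
box 3726 ((9.112434387207031, -0.6300086975097656), (63.85270309448242, 63.57701110839844), 89.599365234375) 42.434713512538806
bar ((-27.172109603881836, -0.5498180389404297), (41.851837158203125, 12.536661148071289), 16.278854370117188) 68.24024016021856
stop [ -4.85613704 -48.41621587  20.08042657] [ 35.56276961 -32.05450551  26.46892068]
fence [ 40.69065486 -55.00092479  20.58549726] [57.29654276 22.94619359 26.49873964]
box far -31.68 32.86 res 8.1
fence far -0.93 56.15 res 0.31
fence near -0.75 40.14 res 0.06
plate near -0.34 -96.17 res 0.14
```

View pics/w5b.png

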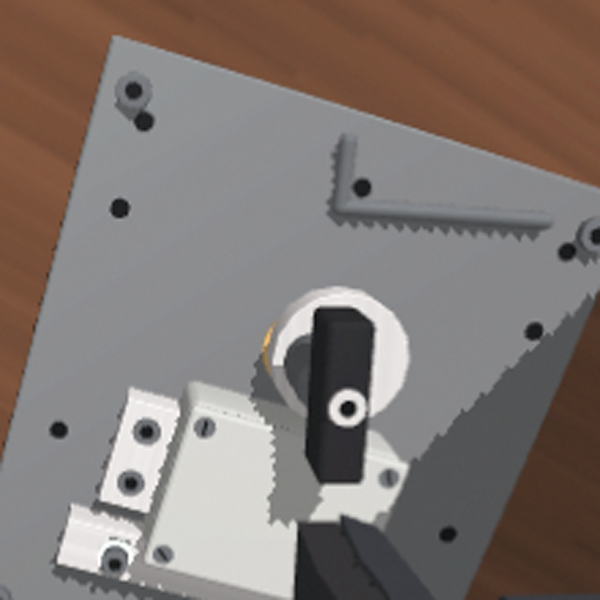

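The box shows no gap at the stop and the hex key is untouched (8 viewed). I'll re-grip the bar at its measured angle and test the torque, since the camera suggests the bar lagged the tool.

```bash
python3 -c "
from h import *
go(.4876,-.0904,.1,120.1)"
```

```text
t 14.45 pos [ 0.5227 -0.1287  0.1247] yaw 119.96 F [-0.4 -0.4  0.1] Mo [-0.04  0.04 -0.03] op 0.653
shift units [ 0.0634 -0.0139  0.031 ] after turn [ 0.0634 -0.014   0.0309] turn units [-0.0021  0.     -0.0008]
```

>>> apply_moves([
  {"x": 0.063, "y": -0.014, "z": 0.02, "wx": -0.002, "wy": 0, "wz": -0.0008, "fingers": 0.3},
  {"x": 0, "y": 0, "z": 0, "wx": 0, "wy": 0, "wz": 0, "fingers": 0.3},
])

```text
clock: 14.7
tool_pos: [0.486, -0.0886, 0.1084]
eef_rot: [0.499, 0.867, 0.0, -0.001]
contact_force: [1.3, -0.1, 0.4]
opening: 0.65
```

```bash
python3 -c "
from h import *
go(.4876,-.0904,.0520,120.1)"
```

```text
t 14.7 pos [ 0.486  -0.0886  0.1084] yaw 120.16 F [ 1.3 -0.1  0.4] Mo [0.   0.02 0.01] op 0.65
shift units [-0.003   0.0007  0.0705] after turn [-0.0029  0.0007  0.0705] turn units [-0.     -0.0004  0.0003]
```

>>> apply_moves([
  {"x": -0.003, "y": 0.0007, "z": 0.02, "wx": 0, "wy": 0, "wz": 0, "fingers": 0.3},
  {"x": 0, "y": 0, "z": 0.02, "wx": 0, "wy": 0, "wz": 0, "fingers": 0.3},
  {"x": 0, "y": 0, "z": 0.018, "wx": 0, "wy": 0, "wz": 0, "fingers": 0},
  {"x": 0, "y": 0, "z": 0, "wx": 0, "wy": 0, "wz": 0, "fingers": -0.3},
])

```text
clock: 15.2
tool_pos: [0.4901, -0.0913, 0.059]
eef_rot: [0.499, 0.867, 0.0, 0.001]
contact_force: [-0.5, -0.6, 0.1]
opening: 0.444
```

```bash
python3 -c "
from h import *
go(.4876,-.0904,.0520,120.1)"
```

```text
t 15.2 pos [ 0.4901 -0.0913  0.059 ] yaw 120.14 F [-0.5 -0.6  0.1] Mo [ 0.07 -0.02  0.01] op 0.444
shift units [ 0.0025 -0.0022  0.0087] after turn [ 0.0025 -0.0022  0.0087] turn units [0.0004 0.0003 0.0002]
```

>>> apply_moves([
  {"x": 0.0025, "y": -0.0022, "z": 0.0087, "wx": 0.0004, "wy": 0.0003, "wz": 0.0002, "fingers": -0.3},
  {"x": 0, "y": 0, "z": 0, "wx": 0, "wy": 0, "wz": 0, "fingers": -0.6},
], force=5)

```text
clock: 15.45
tool_pos: [0.4881, -0.0906, 0.0516]
eef_rot: [0.5, 0.866, 0.0, 0.0]
contact_force: [0.7, -0.1, -0.8]
opening: 0.263
```

```bash
python3 -c "
from h import *
go(.4876,-.0904,.0520,120.1)"
```

```text
t 15.45 pos [ 0.4881 -0.0906  0.0516] yaw 120.06 F [ 0.7 -0.1 -0.8] Mo [ 0.07 -0.   -0.02] op 0.263
shift units [ 0.0006 -0.0004 -0.0005] after turn [ 0.0006 -0.0004 -0.0005] turn units [ 0.0002  0.0001 -0.0002]
```

>>> apply_moves([
  {"x": 0.0006, "y": -0.0004, "z": 0, "wx": 0, "wy": 0, "wz": 0, "fingers": -0.8},
  {"x": 0, "y": 0, "z": 0, "wx": 0, "wy": 0, "wz": 0, "fingers": -1},
  {"x": 0, "y": 0, "z": 0, "wx": 0, "wy": 0, "wz": 0, "fingers": -1},
  {"x": 0, "y": 0, "z": 0, "wx": 0, "wy": 0, "wz": 0, "fingers": -1},
], force=5)

```text
clock: 15.95
tool_pos: [0.4877, -0.0903, 0.0518]
eef_rot: [0.5, 0.866, 0.0, 0.0]
contact_force: [0.4, -0.2, -3.0]
opening: 0.137
```

```bash
python3 -c "
from h import *
fx()"
```

```text
t 15.95 fix xy mm [-25.03  -0.06] z 51.78 F fix [ 0.3 -0.3] -3.0 Mo [ 0.08 -0.01  0.01] yaw 120.04 op 12.0
```

>>> apply_moves([
  {"x": 0, "y": 0, "z": 0, "wx": 0, "wy": 0, "wz": 0, "fingers": -1},
  {"x": 0, "y": 0, "z": 0, "wx": 0, "wy": 0, "wz": 0, "fingers": -1},
], force=60)

```text
clock: 16.2
tool_pos: [0.4877, -0.0903, 0.0518]
eef_rot: [0.5, 0.866, 0.0, 0.0]
contact_force: [0.2, -0.0, -3.6]
opening: 0.133
```

```bash
python3 -c "
from h import *
fx()"
```

```text
t 16.2 fix xy mm [-25.02  -0.06] z 51.8 F fix [ 0.2 -0.1] -3.6 Mo [ 0.12 -0.02  0.01] yaw 120.05 op 11.7
```

>>> apply_moves([
  {"x": 0, "y": 0, "z": 0, "wx": 0, "wy": 0, "wz": 0.006, "fingers": -1},
])

```text
clock: 16.32
tool_pos: [0.4877, -0.0903, 0.0518]
eef_rot: [0.508, 0.861, 0.001, 0.0]
contact_force: [0.6, 0.4, -2.3]
opening: 0.131
```

```bash
python3 -c "
from h import *
fx()"
```

```text
t 16.32 fix xy mm [-2.504e+01  2.000e-02] z 51.78 F fix [0.6 0.3] -2.3 Mo [ 0.09 -0.05  0.24] yaw 118.95 op 11.5
```

>>> apply_moves([
  {"x": 0, "y": 0, "z": 0, "wx": 0, "wy": 0, "wz": 0.005, "fingers": -1},
])

```text
clock: 16.45
tool_pos: [0.4877, -0.0902, 0.0518]
eef_rot: [0.515, 0.857, 0.0, 0.0]
contact_force: [0.2, -0.7, -3.4]
opening: 0.128
```

```bash
python3 -c "
from h import *
fx()"
```

```text
t 16.45 fix xy mm [-25.06   0.06] z 51.79 F fix [ 0.  -0.7] -3.4 Mo [0.09 0.01 0.5 ] yaw 118.06 op 11.3
```

>>> apply_moves([
  {"x": 0, "y": 0, "z": 0, "wx": 0, "wy": 0, "wz": 0.004, "fingers": -1},
])

```text
clock: 16.58
tool_pos: [0.4876, -0.0902, 0.0518]
eef_rot: [0.52, 0.854, 0.0, 0.0]
contact_force: [0.2, -0.2, -2.5]
opening: 0.13
```

```bash
python3 -c "
from h import *
fx()"
```

```text
t 16.57 fix xy mm [-25.07   0.07] z 51.81 F fix [ 0.1 -0.2] -2.5 Mo [ 0.   -0.02  0.54] yaw 117.37 op 11.4
```

The torque rose elastically to about 0.5 N m and then the slope broke, so the knob holds about 15 N, now roughly 16 N. I'll release and retreat.

>>> apply_moves([
  {"x": 0, "y": 0, "z": 0, "wx": 0, "wy": 0, "wz": 0, "fingers": -0.5},
  {"x": 0, "y": 0, "z": 0, "wx": 0, "wy": 0, "wz": 0, "fingers": 0},
  {"x": 0, "y": 0, "z": 0, "wx": 0, "wy": 0, "wz": 0, "fingers": 0},
  {"x": 0, "y": 0, "z": -0.02, "wx": 0, "wy": 0, "wz": 0, "fingers": 0},
  {"x": 0, "y": 0, "z": -0.05, "wx": 0, "wy": 0, "wz": 0, "fingers": 0},
  {"x": 0, "y": 0.03, "z": -0.04, "wx": 0, "wy": 0, "wz": 0, "fingers": 0.5},
  {"x": 0, "y": 0.03, "z": 0, "wx": 0, "wy": 0, "wz": 0, "fingers": 0.9},
  {"x": 0, "y": 0, "z": 0, "wx": 0, "wy": 0, "wz": 0, "fingers": 0.9},
])

```text
clock: 17.58
tool_pos: [0.5307, -0.0687, 0.1433]
eef_rot: [0.522, 0.853, -0.0, 0.0]
contact_force: [0.2, -1.0, -0.9]
opening: 0.813
```

```bash
python3 look.py w6
```

```text
t 17.57 fix xy mm [21.84 10.66] z 143.3 F fix [-0. -1.] -0.9 Mo [ 0.11 -0.04 -0.01] yaw 117.05 op 71.5
box 4720 ((15.69766616821289, -0.3578376770019531), (50.07704544067383, 64.06477355957031), 0.07318977266550064) 42.45401548057096
bar ((-26.905595779418945, -0.6054744720458984), (42.09614181518555, 12.017536163330078), 15.897658348083496) 68.36837139681009
stop [ -1.18362681 -48.59801261  20.02584522] [ 32.97401647 -34.08414925  26.49853174]
fence [ 40.61068432 -54.65466482  20.9742186 ] [57.18493326 54.92278264 26.49362198]
box far -0.48 39.27 res 0.22
fence far -0.3 56.46 res 0.18
fence near -0.32 40.66 res 0.08
plate near -0.22 -95.95 res 0.19
```

View pics/w6.png

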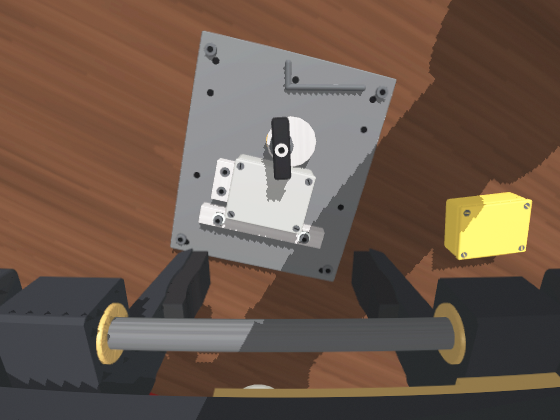

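```bash
python3 -c "
from plant import *
print(finish_job())"
```

```text
the job is handed in; nothing more can be done
None
```

The box is clamped lid-up in the fixture, pushed up against the fence and the side stop, and the job was handed in at about 17.6 s with the gripper clear.

- **Placing:** I felt contact on the fence at fixture x ≈ 17.6 mm, so the fence is set about 2.4 mm towards the robot. I felt the side stop at y ≈ 0, then let the box go.
- **Clamping:** I turned the knob clockwise about 57° from its start of roughly 0.3 rad. I then gripped it again as a torque check. It only began to turn further at about 0.5 N m, and I stopped at 0.54 N m. By the torque figures given, that leaves about 16 N on the box.
- **Last checks:** The box lies square to the fence within about 0.3° and flush with it. No gap to the side stop was visible in the close view before the torque check. The hex key and yellow look-alike looked undisturbed; I did not check the rest of the bench again.

Two readings disagreed:
- **Clamp force:** The knob angle in the camera is about 1.3 rad, only a few hundredths past the contact angle I worked out. That alone would suggest a lighter clamp of about 3–5 N. I trusted the torque, because the gripper's pads gave about 2° under load and the contact angle is uncertain by a similar amount.
- **Box position:** The wrist camera read about 2 mm off the arm's own position in fixture x. I judged the seating from contact and from relative measurements.

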